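# Turn a well plate over against the plate stand

### The job

The well plate was left wells-down on the bench in front of the low black plate stand; turn it wells-up without picking it up. With the fingertips push it against the stand until it tips up and leans on the stand, then reach over the top and push its upper edge back towards the robot so that it flips over and lies flat, wells-up, on the bench in front of the middle of the stand. Leave everything else where it stands.

Things in the scene. Friction and masses are not known exactly. Their poses are not given: they have to be found in the camera images.
- stand: Low plate stand of 3 mm bent black plastic sheet, slick, fixed to the bench, 280 mm wide and 46 mm high; the space behind it is free. Origin on the bench at the middle of the foot of its front face; x points level, away from the robot, y to the left along the foot, z up. The front face rises from the foot ever more steeply: 12 mm high at x = 12 mm, 27 at 22, and its top edge 46 at 30 mm.
- well_plate: White plastic well plate, a rigid flat slab of about 80 g, 86 (x) x 128 (y) x 12 mm. One large face (the wells side) shows 24 dark round wells, the other (the underside) is plain with a thin grey outline. It starts wells-down. Origin: centre of the wells face, on the bench at the start. z points out of the underside: up at the start, down once the plate lies wells-up.
- plate_centre (a point): Middle of the well plate, 6 mm from either face; same axes as the plate. At the start its x axis is within 9 degrees of the stand's. Pushed at its near long side, the plate's far side climbs the stand's front until the plate leans on the stand's top edge at 50 to 60 degrees, its near side on the bench at the stand's foot, its upper edge 65 to 80 mm above the bench.
- reagent_bottle: small brown glass bottle with white cap, 44 mm across, 75 mm tall, on the bench beside the stand; origin under its foot
- petri_dish: round clear dish with yellow gel, 60 mm across, 16 mm tall, on the bench at the other side of the stand; origin under its foot
- tip_box: grey box with clear cover, 84 x 64 x 57 mm, on the bench to one side of the well plate; origin under its foot
- tube_rack: white rack of eight capped tubes, 90 x 50 x 58 mm, on the bench to one side of the well plate; origin under its foot
- beaker: empty glass beaker, 76 mm across, 92 mm tall; origin under its foot
- wash_bottle: white plastic bottle, 68 mm across, 170 mm tall; origin under its foot
- spatula: spatula about 180 mm long lying on the bench; origin under its middle
Mind the look-alikes: they are no part of the job. Of the things shaped like the well_plate, the white one is meant.

How it is judged:
On the way, in this order (a step that is already met when the one before it is completed fails the run):
1. the plate has been tipped up and leans on the stand (angle between well_plate's own z axis and vertical between 0.7 and 1.4 rad and x of plate_centre in the frame of stand between -0.01 and 0.05 m), for 0.2 s.
2. the plate is tipped back over its lower edge, towards the robot (angle between well_plate's own z axis and vertical above 1.75 rad and x of plate_centre in the frame of stand below 0 m).
At the end, for the whole second after the job is handed in: The plate lies flat and at rest on the bench, wells-up (within 0.1 rad), in front of the stand: its middle 30 to 160 mm before the stand's foot and within 70 mm of the stand's middle line (angle between well_plate's own z axis and vertical above 3.04 rad and x of plate_centre in the frame of stand between -0.16 and -0.03 m and y of plate_centre in the frame of stand between -0.07 and 0.07 m and height (world z) of plate_centre below 0.01 m and linear speed of well_plate below 0.01 m/s and angular speed of well_plate below 0.1 rad/s); the robot touches nothing.
It fails at once if the plate is lifted or carried instead of tipped (its middle more than 70 mm above the bench) (height (world z) of plate_centre above 0.07 m).
It fails at once if the plate is tipped up away from the stand (angle between well_plate's own z axis and vertical between 0.3 and 1.3 rad and x of plate_centre in the frame of stand below -0.055 m).
It fails at once if the plate goes over the back of the stand (x of plate_centre in the frame of stand above 0.07 m).
It fails at once if a bystander is pushed away (more than 15 mm) or knocked over (distance of any of reagent_bottle, petri_dish, tip_box, tube_rack, beaker, wash_bottle, spatula from where it was at the start of the episode above 0.015 m or angle between any of reagent_bottle, petri_dish, tip_box, tube_rack, beaker, wash_bottle's own z axis and vertical above 0.5 rad).
It also fails if it takes over 58 s, if anything falls off the work surface, if the arm or the gripper's body presses on something with over 40 N, if the wrist force passes 120 N, or if a joint passes its speed limit or range.

### The arm

A 6-joint arm with a two-finger parallel gripper is mounted at the origin on the work surface. World frame = base frame: x ahead of the robot, y to its left, z up, the work surface at z = 0. Lengths are in m, angles in rad, forces in N, time in s.
With the tool pointing down it reaches from about 0.425 to 0.95 m from the base axis. Payload 3.5 kg.
Tool frame: the origin (TCP) lies on the centre line of the jaws, within the pads' length; the fingertips stand 11 mm ahead of it and the grasp point (between the pads) lies 8 mm behind it; x points along the fingers, y is the direction in which the jaws open and shut, and the axes are right-handed (so a half turn about x gives the same grasp; the last joint's range is limited). The gripper opens to 85 mm and grips with 20 to 120 N. Pads are 22 mm wide; open, the fingers measure 114 mm over their backs; the gripper's body (76 mm by 85 mm) begins 54 mm behind the grasp point. The pads swing forward as they close: fully open they stand 13 mm farther back than shut.
Start: joints at [-1.381, 0.286, 1.577, -0, 1.279, -0.15], TCP at [0.225, -0.636, 0.211] pointing down, gripper open.
Joint ranges: [-2.77, 2.77], [-0.9, 2.22], [0.21, 2.48], [-1.53, 4.67], [0.24, 2.81], [-2.84, 2.84]. Speed limits (rad/s): [2.79, 2.79, 3.14, 3.14, 3.14, 3.14].

### API

Orientations are given as a unit quaternion [x, y, z, w].
In Python, from plant import ctrl gives the robot as it stands. The module is installed in compiled form; this text tells all that it offers.
- The arm moves only by the tool drive_tool, never from a script. Its argument "series" is a list of rows, each a list of 2 entries, a list of its own where there are three numbers: the shift along the tool's x, y, z in units of 50 mm (1.0 is 50 mm), then the turn, a rotation vector about the tool's x, y, z in degrees. A call has 1 to 5 rows; each row shifts and turns the pose as measured when the row begins, along the tool's axes as they then stand; what a row does not reach is not made up. A row lasts 1/10 s, in which the tool goes at most 50 mm and 8.59 degrees, less where a joint would pass 70% of its speed; a pose out of reach is approached as far as the arm can. A call is refused whole if a number of a shift passes 1 or a number of a turn 8.59, either way. A call with a gripper value outside its range is refused whole. "grip" is the gripper's target within -1 to 1 (fully open at 1, half-way at 0, shut at -1), set as the call begins (left out, the last holds). The fingers move at their own pace and stop on an object; "newtons" is the grip in N (left out, the last holds). Time passes only in rows, so rows that do not move let the fingers close. It gives the time, the measured TCP pose, the force and the opening at its end, in the units of the state.
- ctrl.get_state(): the state, without advancing time (a new reading comes with each control period).
- ctrl.read_camera(name): name is "side" or "top"; returns a dict with "img" (384x512x3 uint8, red, green, blue), "camera_matrix" (3x3 intrinsics, pixels), "R" (3x3) and "t" (3): a world point X has camera coordinates R X + t. Camera axes: x right, y down, z forward; pixel columns grow to the right and rows downward; lengths in m; the calibration is good to about 2 mm. A picture is of the moment at which its call begins. There is no depth.
- ctrl.sign_off(): hands the job in, once; it reports no verdict.
The state is a dict: "time": time; "qpos": joint angles; "dq": joint speeds; "joint_efforts": joint torques, N m; "eef_pos": TCP position; "tcp_rot": TCP orientation; "contact_force": force on the tool from outside, world axes, zero at the start; "wrist_torque": the same for the moment, N m; "opening": opening from 0.0 (shut) to 1.0 (fully open).
Only numpy, scipy, OpenCV 4.12 (cv2) and the standard library are available. Lean on these libraries where they do the work, as an engineer would, in place of code of your own. Each camera call takes 0.05 s, during which the arm holds its last target.

## Working session

There is one attempt and no reset: what is moved stays moved. The work goes in short steps, Python scripts to look and compute and a tool call to move; the robot and the scene stay as the last step left them, time stands still between calls to the robot, and variables do not carry over. Pictures are saved under pics/ and viewed, and the job is handed in when it is done.

Besides the shell and the picture viewer there is one more tool, called after "Emit:" as name([rows], argument=value, ...), one row to a line, values as JSON. drive_tool: Moves the arm, as the interface text tells. Its arguments: {"type":"object","properties":{"series":{"type":"array"},"grip":{"type":"number"},"newtons":{"type":"number"}},"required":["series"]}

```bash
mkdir -p pics; ls; cat > h.py <<'E'
import numpy as np, cv2
from scipy.spatial.transform import Rotation as Ro
from plant import ctrl
def snap(name,fn,crop=None,s=1):
    d=ctrl.read_camera(name); im=d['img'][:,:,::-1].copy()
    np.savez('cam_'+name+'.npz',K=d['camera_matrix'],R=d['R'],t=d['t'],im=im)
    if crop:
        a,b,c,e=crop; im=im[b:e,a:c]
    im=cv2.resize(im,None,fx=s,fy=s,interpolation=cv2.INTER_CUBIC)
    cv2.imwrite('pics/'+fn,im)
def cam(name): return np.load('cam_'+name+'.npz')
def px2w(name,u,v,z=0.):
    c=cam(name); d=c['R'].T@np.linalg.inv(c['K'])@np.array([u,v,1.]); o=-c['R'].T@c['t']
    return o+d*(z-o[2])/d[2]
def w2px(name,X):
    c=cam(name); p=c['K']@(c['R']@np.array(X)+c['t']); return p[:2]/p[2]
def st():
    s=ctrl.get_state(); print({k:np.round(s[k],3).tolist() for k in s}); return s
E
python3 - <<'E'
from h import *
snap('top','t0.png',s=1.5);snap('side','s0.png',s=1.5)
s=st(); print(Ro.from_quat(s['tcp_rot']).as_matrix().round(3))
for n in('top','side'):
    c=cam(n);print(n,(-c['R'].T@c['t']).round(3),c['R'].round(2).tolist())
E
```

```text
pics
{'time': 0.1, 'qpos': [-1.381, 0.287, 1.578, 0.0, 1.279, -0.15], 'dq': [-0.0, -0.004, -0.004, 0.0, -0.0, -0.001], 'joint_efforts': [0.001, -40.73, -29.37, -0.0, 0.003, 0.0], 'eef_pos': [0.225, -0.636, 0.21], 'tcp_rot': [-0.697, -0.12, 0.697, -0.119], 'contact_force': [0.583, -0.346, 0.628], 'wrist_torque': [0.076, 0.034, 0.093], 'opening': 0.999}
[[-0.     0.333 -0.943]
 [ 0.002 -0.943 -0.333]
 [-1.    -0.002 -0.   ]]
top [0.331 0.002 1.467] [[0.03, -1.0, 0.0], [-0.99, -0.03, -0.11], [0.11, 0.0, -0.99]]
side [0.197 0.88  0.588] [[-0.95, -0.32, 0.02], [-0.18, 0.47, -0.86], [0.27, -0.82, -0.5]]
```

View pics/t0.png

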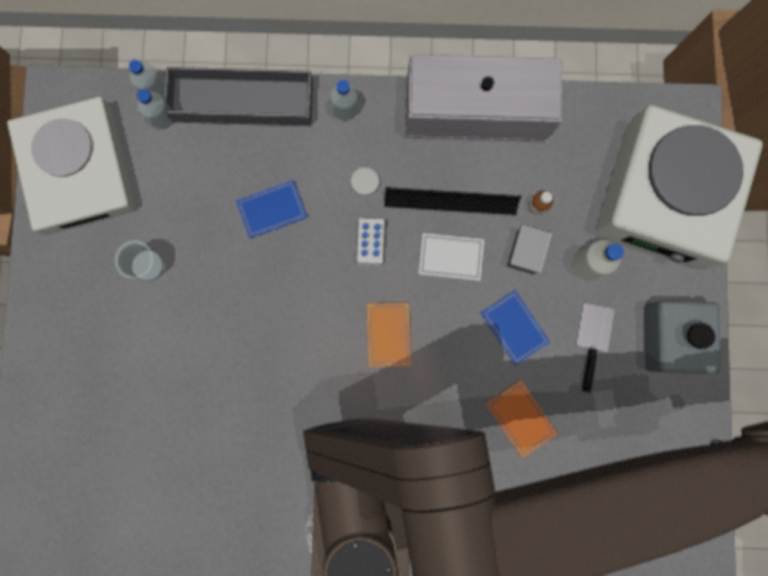

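View pics/s0.png

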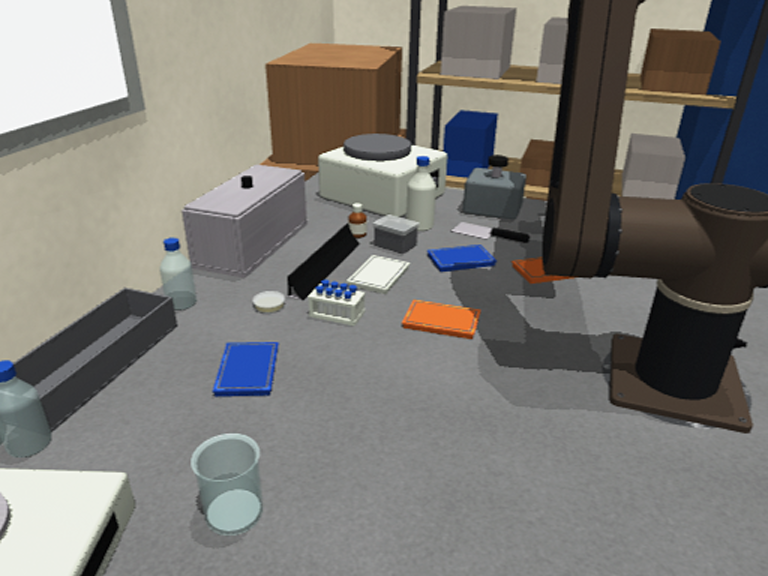

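Look-alikes, in top-view pixels of the 1.5x picture: blue plates at (272,209) and (515,326), orange plates at (389,335) and (522,418), and a white slab at (451,257) in front of the black stand (452,201). I choose the white slab. The side view shows it at (378,272).

```bash
python3 - <<'E'
from h import *
snap('top','t1.png',(235,100,375,200),5.5)
E
```

```text
(no output)
```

View pics/t1.png

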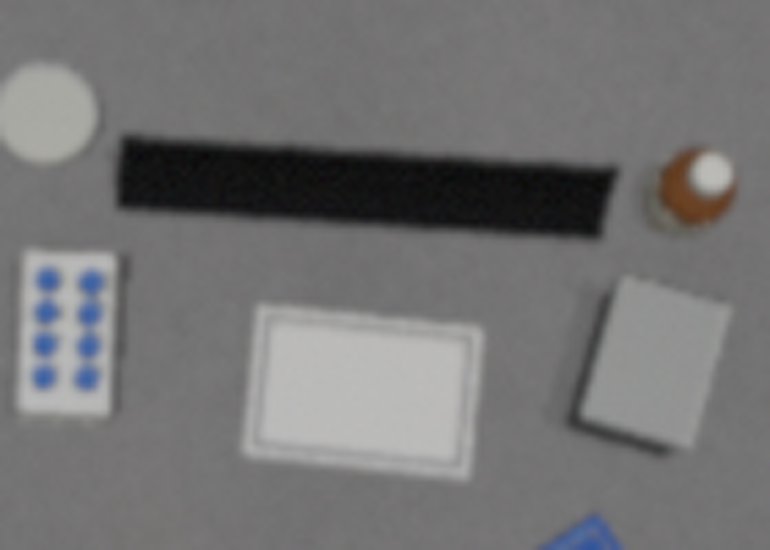

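The crop shows a white slab with a plain face and thin grey outline, so it is wells-down. Its corners are at about (258,303), (484,326), (468,478) and (241,455). The stand's foot runs from (118,208) to (602,238).

```bash
cat >> h.py <<'E'
def c2w(x,y,z,ox=235,oy=100,s=5.5,name='top'): return px2w(name,ox+(x+.5)/s-.5,oy+(y+.5)/s-.5,z)
E
python3 - <<'E'
from h import *
P=np.array([c2w(*p,0.012) for p in[(258,303),(484,326),(468,478),(241,455)]])
print(P.round(4));c=P.mean(0);print('c',c)
e=P[0]+P[3]-P[1]-P[2];print('plate yaw',np.degrees(np.arctan2(-e[0],e[1])),[np.linalg.norm(P[i]-P[(i+1)%4]).round(4) for i in range(4)])
F=np.array([c2w(118,208,0),c2w(602,238,0)]);T=np.array([c2w(122,136,.046),c2w(615,168,.046)])
print(F.round(4),T.round(4))
e=F[0]-F[1];y=np.arctan2(-e[0],e[1]);print('stand',F.mean(0),np.degrees(y),np.linalg.norm(e),np.linalg.norm(T[0]-T[1]))
R=Ro.from_euler('z',y).as_matrix();o=F.mean(0);print('T in stand',((T-o)@R).round(4));print('plate in stand',((c-o)@R).round(4), ((P-o)@R).round(4))
for n,p,z in[('bottle',(672,205),0),('bcap',(712,172),.075),('petri',(46,112),.016)]: print(n,((c2w(*p,z)-o)@R).round(4))
for n,pp,z in[('rack',[(22,252),(120,250),(110,415),(18,413)],.045),('tip',[(625,275),(733,305),(690,450),(578,415)],.057)]:
    print(n,((np.array([c2w(*p,z) for p in pp])-o)@R).round(4).tolist())
E
```

```text
[[ 0.6022 -0.1111  0.012 ]
 [ 0.5926 -0.2394  0.012 ]
 [ 0.5056 -0.2312  0.012 ]
 [ 0.5151 -0.1032  0.012 ]]
c [ 0.55386879 -0.17123878  0.012     ]
plate yaw -4.267521463102333 [np.float64(0.1287), np.float64(0.0874), np.float64(0.1284), np.float64(0.0875)]
[[ 0.6576 -0.0306  0.    ]
 [ 0.6478 -0.3087  0.    ]] [[ 0.6883 -0.0308  0.046 ]
 [ 0.6778 -0.306   0.046 ]]
stand [ 0.65267871 -0.16965421  0.        ] -2.009352156653296 0.2782024249105389 0.27538858583083237
T in stand [[ 0.0307  0.14    0.046 ]
 [ 0.0299 -0.1354  0.046 ]]
plate in stand [-0.0987 -0.005   0.012 ] [[-0.0525  0.0567  0.012 ]
 [-0.0576 -0.0719  0.012 ]
 [-0.1448 -0.0667  0.012 ]
 [-0.1398  0.0616  0.012 ]]
bottle [ 0.0218 -0.1785  0.    ]
bcap [ 0.0237 -0.1823  0.075 ]
petri [0.0495 0.1837 0.016 ]
rack [[-0.0383, 0.1915, 0.045], [-0.0337, 0.1372, 0.045], [-0.1264, 0.1372, 0.045], [-0.1285, 0.1879, 0.045]]
tip [[-0.0326, -0.1409, 0.057], [-0.0456, -0.2008, 0.057], [-0.1275, -0.1801, 0.057], [-0.112, -0.1182, 0.057]]
```

```bash
cat >> h.py <<'E'
SO=np.array([.6527,-.1697,0.]);SR=Ro.from_euler('z',-2.0,degrees=True)
def rel(x,y,z,yaw=0.):
    """remaining shift (units) and turn (deg) from now to TCP at stand coords, tool down with y=-stand y"""
    s=ctrl.get_state(); Rt=Ro.from_quat(s['tcp_rot'])
    tgt=SR.apply([x,y,z])+SO
    M=np.array([[0,0,-1],[0,-1,0],[-1,0,0]]).T # columns x,y,z
    M=np.array([[0,0,-1.],[0,-1,0],[-1,0,0]])
    Rg=SR*Ro.from_euler('z',yaw,degrees=True)*Ro.from_matrix(M)
    d=Rt.inv().apply(tgt-s['eef_pos'])/.05
    r=(Rt.inv()*Rg).as_rotvec(degrees=True)
    print('t',round(s['time'],2),'S pos',SR.inv().apply(s['eef_pos']-SO).round(4),'F',SR.inv().apply(s['contact_force']).round(2),'open',round(s['opening'],2))
    print('shift',d.round(2),'turn',r.round(2))
E
python3 -c "
from h import *
rel(-.19,-.005,.15)
print(px2w('top',400,175,.1))"
```

```text
t 0.15 S pos [-0.4113 -0.4808  0.21  ] F [ 0.66  0.03 -0.11] open 1.0
shift [ 1.21 -7.23 -7.6 ] turn [21.47  0.    0.1 ]
[ 0.53535201 -0.4511355   0.1       ]
```

Emit:
drive_tool([
  [[0, 0, 0], [7.2, 0, 0]],
  [[0, 0, 0], [7.2, 0, 0]],
  [[0, 0, 0], [7.1, 0, 0]],
  [[0, 0, 0], [0, 0, 0]],
], grip=0.3)

```text
time: 0.55
eef_pos: [0.2247, -0.6346, 0.2074]
tcp_rot: [-0.706, 0.015, 0.707, 0.019]
contact_force: [0.5, 0.3, 0.3]
opening: 0.65
```

```bash
python3 -c "
from h import *
rel(-.19,-.005,.15)"
```

```text
t 0.55 S pos [-0.4116 -0.4796  0.2074] F [0.52 0.35 0.32] open 0.65
shift [ 1.2  -9.55 -4.3 ] turn [-0.81  0.08  0.34]
```

Emit:
drive_tool([
  [[0, -0.8, -0.36], [0, 0, 0]],
  [[0, -0.8, -0.36], [0, 0, 0]],
  [[0, -0.8, -0.36], [0, 0, 0]],
  [[0, -0.8, -0.36], [0, 0, 0]],
  [[0, -0.8, -0.36], [0, 0, 0]],
])

```text
time: 1.05
eef_pos: [0.3229, -0.4365, 0.2055]
tcp_rot: [-0.706, 0.012, 0.708, 0.018]
contact_force: [0.5, 0.2, 0.4]
opening: 0.645
```

Emit:
drive_tool([
  [[0, -0.8, -0.36], [0, 0, 0]],
  [[0, -0.8, -0.36], [0, 0, 0]],
  [[0, -0.8, -0.36], [0, 0, 0]],
  [[0, -0.8, -0.36], [0, 0, 0]],
  [[0, -0.8, -0.36], [0, 0, 0]],
])

```text
time: 1.55
eef_pos: [0.4224, -0.2311, 0.2066]
tcp_rot: [-0.707, 0.008, 0.707, 0.013]
contact_force: [0.7, -0.7, -0.9]
opening: 0.653
```

```bash
python3 -c "
from h import *
rel(-.19,-.005,.05)"
```

```text
t 1.55 S pos [-0.228  -0.0694  0.2066] F [ 0.72 -0.68 -0.92] open 0.65
shift [ 3.14 -1.26 -0.77] turn [0.31 0.06 0.41]
```

Emit:
drive_tool([
  [[0.2, -0.6, -0.4], [0.3, 0, 0.4]],
  [[0.6, -0.6, -0.35], [0, 0, 0]],
  [[0.8, -0.1, -0.1], [0, 0, 0]],
  [[0.8, 0, 0], [0, 0, 0]],
  [[0.5, 0, 0], [0, 0, 0]],
])

```text
time: 2.05
eef_pos: [0.4752, -0.1611, 0.0646]
tcp_rot: [0.712, -0.006, -0.702, -0.0]
contact_force: [-0.8, 0.4, -0.4]
opening: 0.649
```

```bash
python3 -c "
from h import *
rel(-.19,-.005,.03)
snap('top','t2.png',(235,100,375,200),5.5);snap('side','s2.png',(150,130,350,260),4)"
```

```text
t 2.05 S pos [-0.1777  0.0024  0.0646] F [-0.84  0.35 -0.38] open 0.65
shift [0.69 0.14 0.26] turn [ 1.46 -0.84 -0.44]
```

View pics/s2.png

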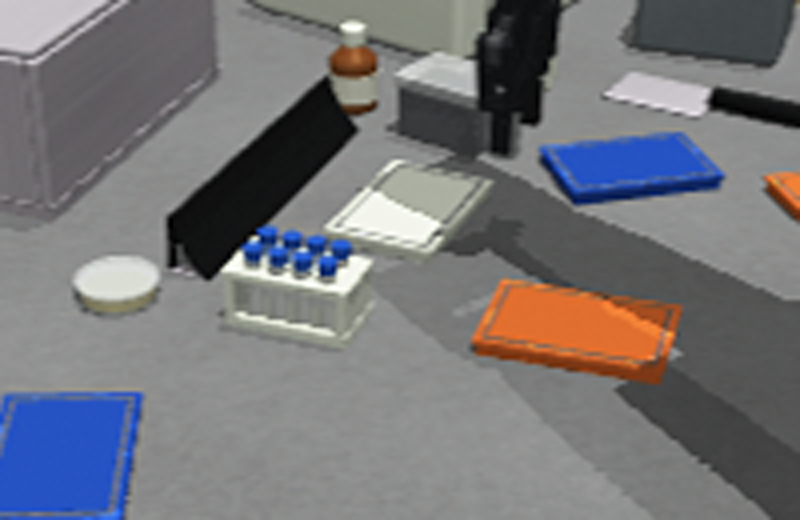

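View pics/t2.png

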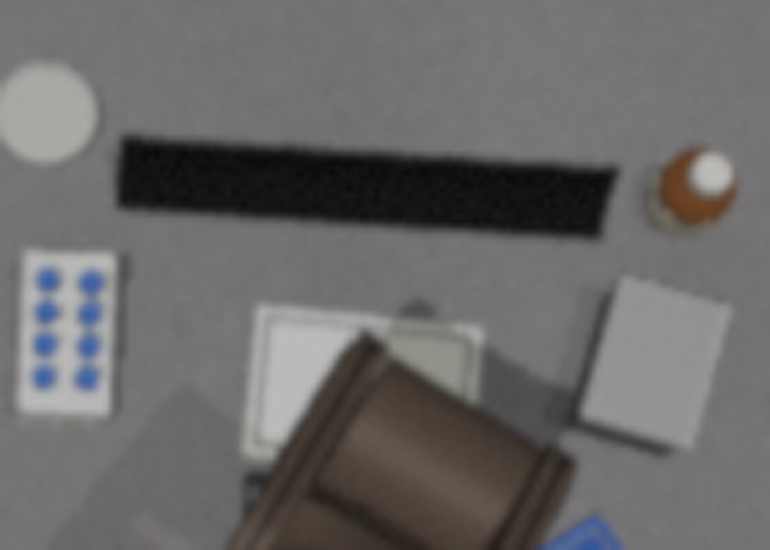

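Emit:
drive_tool([
  [[0.2, 0.14, 0.1], [1.4, -0.8, -0.4]],
  [[0.2, 0, 0.1], [0, 0, 0]],
  [[0.2, 0, 0], [0, 0, 0]],
  [[0, 0, 0], [0, 0, 0]],
])

```text
time: 2.55
eef_pos: [0.4649, -0.1705, 0.0354]
tcp_rot: [0.707, -0.013, -0.707, -0.012]
contact_force: [-0.2, 0.5, 0.2]
opening: 0.653
```

```bash
python3 -c "
from h import *
rel(-.19,-.005,.012)"
```

```text
t 2.55 S pos [-0.1877 -0.0074  0.0354] F [-0.26  0.45  0.25] open 0.65
shift [ 0.47 -0.05  0.05] turn [-0.05 -0.02 -0.06]
```

Emit:
drive_tool([
  [[0.2, 0, 0], [0, 0, 0]],
  [[0.2, 0, 0], [0, 0, 0]],
  [[0, 0, 0], [0, 0, 0]],
])

```text
time: 2.85
eef_pos: [0.466, -0.1716, 0.0153]
tcp_rot: [0.708, -0.014, -0.706, -0.012]
contact_force: [-0.1, 0.2, -0.5]
opening: 0.647
```

Emit:
drive_tool([
  [[0.06, 0, 0], [0, 0, 0]],
  [[0, 0, 0], [0, 0, 0]],
])

```text
time: 3.05
eef_pos: [0.4661, -0.1715, 0.0118]
tcp_rot: [0.708, -0.014, -0.706, -0.012]
contact_force: [-0.3, -0.2, -0.7]
opening: 0.654
```

Emit:
drive_tool([
  [[0.06, 0, 0], [0, 0, 0]],
  [[0, 0, 0], [0, 0, 0]],
])

```text
time: 3.25
eef_pos: [0.4664, -0.1716, 0.0089]
tcp_rot: [0.708, -0.014, -0.706, -0.011]
contact_force: [-0.2, -0.2, 0.4]
opening: 0.651
```

```bash
python3 -c "
from h import *
rel(-.15,-.005,.01)
snap('side','s3.png',(200,130,300,210),8)"
```

```text
t 3.25 S pos [-0.1861 -0.0084  0.0089] F [-0.18 -0.22  0.41] open 0.65
shift [-0.02 -0.07 -0.72] turn [-0.03 -0.22 -0.17]
```

View pics/s3.png

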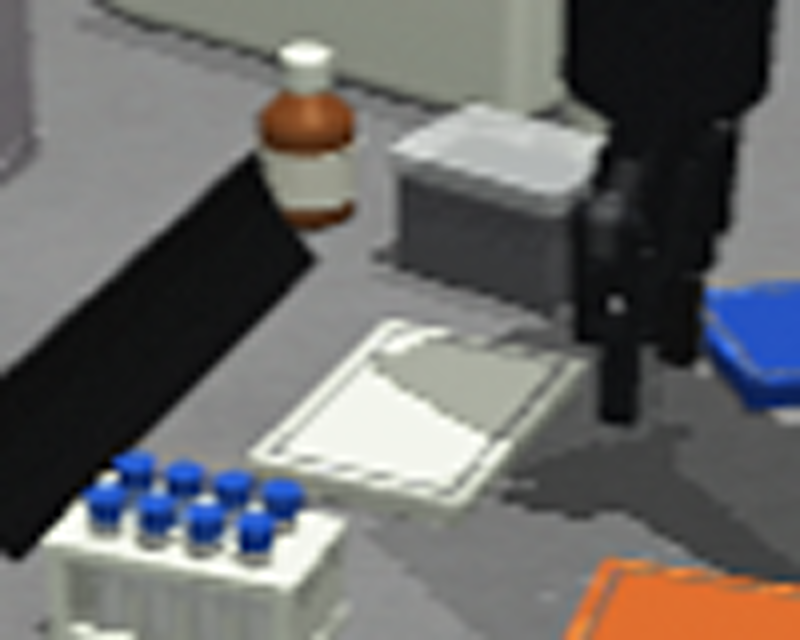

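Emit:
drive_tool([
  [[0.06, 0, 0], [0, 0, 0]],
  [[0, 0, 0], [0, 0, 0]],
])

```text
time: 3.5
eef_pos: [0.467, -0.1719, 0.0064]
tcp_rot: [0.709, -0.014, -0.705, -0.011]
contact_force: [-0.6, -0.2, -0.3]
opening: 0.646
```

Emit:
drive_tool([
  [[0.06, 0, 0], [0, 0, 0]],
  [[0, 0, 0], [0, 0, 0]],
])

```text
time: 3.7
eef_pos: [0.4671, -0.172, 0.0033]
tcp_rot: [0.709, -0.014, -0.705, -0.011]
contact_force: [0.0, 0.5, -0.8]
opening: 0.652
```

Emit:
drive_tool([
  [[0.04, 0, 0], [0, 0, 0]],
  [[0, 0, 0], [0, 0, 0]],
])

```text
time: 3.9
eef_pos: [0.4671, -0.1719, 0.001]
tcp_rot: [0.709, -0.014, -0.705, -0.011]
contact_force: [-0.6, -0.2, -0.6]
opening: 0.651
```

```bash
python3 -c "
from h import *
rel(-.15,-.005,.01)
snap('side','s4.png',(250,150,310,190),13)
X=SR.apply([-.186,.03,0])+SO
for y in (.02,.03,.04):
  for z in (0,.01): print(y,z,w2px('side',SR.apply([-.186,y,z])+SO).round(1))"
```

```text
t 3.9 S pos [-0.1854 -0.0087  0.001 ] F [-0.55 -0.22 -0.57] open 0.65
shift [-0.18 -0.07 -0.71] turn [-0.03 -0.3  -0.21]
0.02 0 [276.7 193.4]
0.02 0.01 [276.9 190.4]
0.03 0 [275.7 194.9]
0.03 0.01 [275.8 191.9]
0.04 0 [274.6 196.4]
0.04 0.01 [274.7 193.5]
```

View pics/s4.png

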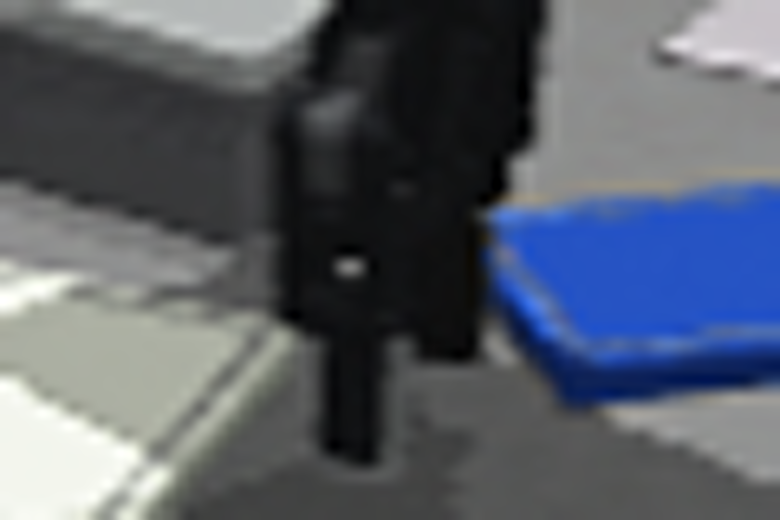

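```bash
python3 -c "
from h import *
for p in [(-.1398,.0616,.012),(-.1448,-.0667,.012),(-.0525,.0567,.012)]: print(w2px('side',SR.apply(p)+SO).round(1))
s=ctrl.get_state();print(w2px('side',s['eef_pos']),w2px('top',s['eef_pos']))
for y in(-.045,-.04,.03,.025,.02): print(y,w2px('side',SR.apply([-.186,y,0.0])+SO).round(1),w2px('side',SR.apply([-.197,y,0.0])+SO).round(1),w2px('side',SR.apply([-.175,y,0.0])+SO).round(1))
print(s['eef_pos'],s['qpos'])
"
```

```text
[257.4 193.3]
[273.1 175.3]
[230.6 187.1]
[279.45164484 188.70757583] [299.97828005 198.60762387]
-0.045 [283.2 183.9] [286.6 184.6] [279.9 183.3]
-0.04 [282.7 184.6] [286.1 185.3] [279.4 184. ]
0.03 [275.7 194.9] [279.2 195.6] [272.1 194.2]
0.025 [276.2 194.1] [279.7 194.8] [272.7 193.4]
0.02 [276.7 193.4] [280.2 194.1] [273.2 192.7]
[ 0.46725842 -0.17202732  0.00118092] [-5.56471956e-01  1.83245211e-01  2.13705122e+00 -8.64533437e-04
  8.14444463e-01  1.05032960e+00]
```

```bash
python3 -c "
from h import *
snap('top','t5.png',(255,150,335,230),8)
s=ctrl.get_state()
for uv in((277,185.5),(285.5,177.5)):
  for z in (0,.01,.02): print(SR.inv().apply(px2w('side',*uv,z)-SO).round(3))
print(w2px('top',s['eef_pos']))
for y in (.05,-.06): print(w2px('top',SR.apply([-.186,y,.0])+SO),w2px('top',SR.apply([-.186,y,.05])+SO))
"
```

```text
[-0.171 -0.028  0.   ]
[-0.177 -0.01   0.01 ]
[-0.182  0.008  0.02 ]
[-0.179 -0.09   0.   ]
[-0.185 -0.071  0.01 ]
[-0.19  -0.052  0.02 ]
[300.01028143 198.56778011]
[281.06293548 197.70254884] [282.39908636 196.18798033]
[316.34969557 199.90924012] [318.91852775 198.47104987]
```

View pics/t5.png

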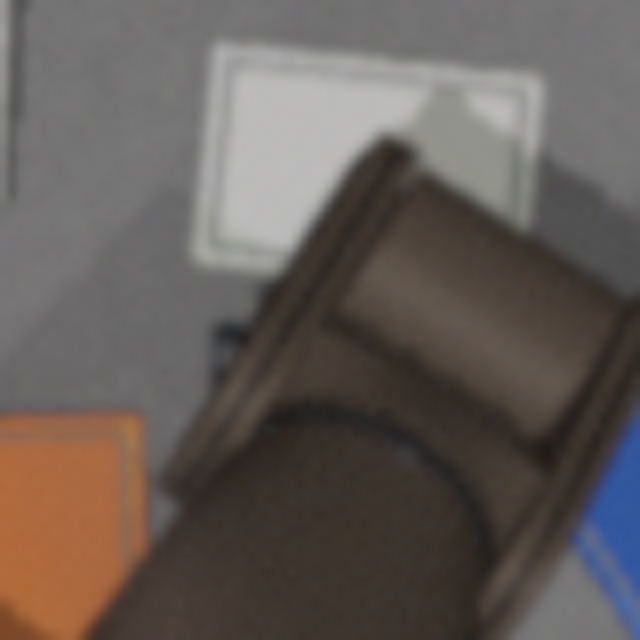

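```bash
python3 -c "
from h import *
im=cam('side')['im'][165:205,255:305]
print(im[:,:,1][15:32,14:34])
im=cv2.convertScaleAbs(im,alpha=2.2)
cv2.imwrite('pics/s5.png',cv2.resize(im,None,fx=15,fy=15,interpolation=cv2.INTER_NEAREST))"
```

```text
[[116  97  81  84  89  61  12  16  19  16  49  80  76  79  88  86  86  86
   85  86]
 [ 96  81  84  85  90  62  13  17  18  15  50  79  74  77  88  87  87  87
   87  87]
 [ 87  85  86  88  80  49  15  17  18  17  49  79  68  61  81  88  88  88
   86  87]
 [ 85  86  86  85  77  45  13  16  19  17  49  79  76  67  68  67  67  78
   88  88]
 [ 86  86  87  88  90  59   9  13  15  13  63  77  64  66  67  66  66  77
   86  87]
 [ 84  85  87  79  76  73  65  48  27  25  67  85  72  67  68  66  76  87
   88  86]
 [ 88  77  67  67  67  71  77  81  81  84  90  82  70  68  67  76  87  88
   86  86]
 [ 69  67  67  67  66  67  68  69  69  69  69  69  67  67  65  66  76  85
   87  87]
 [ 65  67  67  67  66  68  68  68  66  67  68  67  70  69  66  77  85  87
   87  87]
 [ 68  67  67  67  68  68  67  67  67  67  68  67  67  67  68  68  79  88
   86  86]
 [ 66  66  66  66  67  67  68  68  69  69  68  68  68  68  68  66  69  70
   80  88]
 [ 67  69  67  67  65  65  67  69  68  68  69  67  67  67  68  68  67  66
   67  77]
 [ 65  66  67  66  65  66  66  66  66  67  67  66  68  68  68  67  68  67
   67  67]
 [ 65  67  67  66  66  66  63  60  62  65  67  67  67  67  69  69  68  67
   66  69]
 [ 61  62  61  60  60  59  92 118 120  94  64  66  66  68  69  70  68  67
   66  66]
 [116 118 120 119 118 118 122 122 124 124  94  64  64  66  66  68  69  69
   67  67]
 [122 125 124 123 121 119 120 122 121 124 120 120  95  65  66  67  68  69
   68  67]]
```

View pics/s5.png

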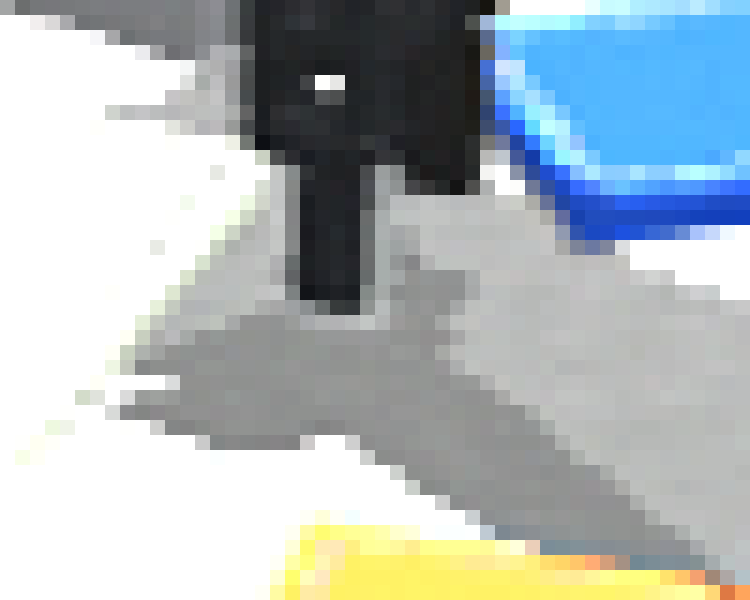

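Emit:
drive_tool([
  [[0.06, 0, 0], [0, 0, 0]],
  [[0, 0, 0], [0, 0, 0]],
])

```text
time: 4.2
eef_pos: [0.4675, -0.1722, -0.0018]
tcp_rot: [0.709, -0.014, -0.705, -0.011]
contact_force: [-0.0, 0.5, -0.4]
opening: 0.651
```

```bash
python3 -c "
from h import *
rel(-.15,-.005,.01)
snap('side','s6.png',(255,165,305,205),15)
print(cam('side')['im'][178:200,272:282,1])"
```

```text
t 4.2 S pos [-0.185  -0.0089 -0.0018] F [-0.04  0.5  -0.35] open 0.65
shift [-0.23 -0.08 -0.7 ] turn [-0.03 -0.36 -0.25]
[[ 98  91  62  13  16  18  14  50  83  77]
 [ 84  89  61  13  18  16  16  50  80  75]
 [ 84  79  48  13  18  17  18  49  79  74]
 [ 87  89  60  13  18  19  17  49  77  85]
 [ 87  81  49  14  16  17  17  65  88  78]
 [ 86  78  47  15  17  16  13  65  79  64]
 [ 89  80  46  13  17  17  14  65  78  62]
 [ 79  70  45   9  11  13  11  64  85  72]
 [ 68  73  84  76  67  49  36  72  83  71]
 [ 66  68  71  74  77  80  81  82  75  68]
 [ 67  67  66  68  68  69  69  69  68  68]
 [ 67  67  67  68  67  67  66  67  67  67]
 [ 65  66  66  68  68  69  69  68  68  69]
 [ 66  65  66  67  69  70  68  67  68  66]
 [ 66  65  65  66  65  67  68  67  67  68]
 [ 66  66  65  62  61  61  65  67  67  68]
 [ 62  61  60  92 118 120  94  64  66  67]
 [120 118 117 122 122 125 124  94  63  66]
 [123 121 121 121 121 122 122 120 119  95]
 [123 123 124 122 122 121 121 121 123 120]
 [120 121 123 124 124 123 122 122 121 121]
 [119 120 121 120 119 118 121 120 121 120]]
```

Emit:
drive_tool([
  [[0.1, 0, 0], [0, 0, 0]],
  [[0, 0, 0], [0, 0, 0]],
])

```text
time: 4.45
eef_pos: [0.4678, -0.1724, -0.0069]
tcp_rot: [0.709, -0.014, -0.705, -0.011]
contact_force: [-0.7, -0.2, -0.3]
opening: 0.651
```

Emit:
drive_tool([
  [[0.1, 0, 0], [0, 0, 0]],
  [[0, 0, 0], [0, 0, 0]],
])

```text
time: 4.65
eef_pos: [0.4677, -0.1723, -0.0124]
tcp_rot: [0.709, -0.014, -0.705, -0.011]
contact_force: [0.1, -0.0, -1.5]
opening: 0.65
```

```bash
python3 -c "
from h import *
rel(-.15,-.005,.01)
snap('side','s7.png',(255,155,305,205),12)
s=ctrl.get_state();print(s['wrist_torque'],s['joint_efforts'])"
```

```text
t 4.65 S pos [-0.1848 -0.0091 -0.0124] F [ 0.13 -0.   -1.46] open 0.65
shift [-0.44 -0.08 -0.7 ] turn [-0.04 -0.38 -0.26]
[-0.02040356 -0.00247054  0.00080527] [ 1.11429510e-02 -2.94306278e+01 -2.10508060e+01 -1.36306411e-03
 -1.04145618e-02  1.36663877e-05]
```

View pics/s7.png

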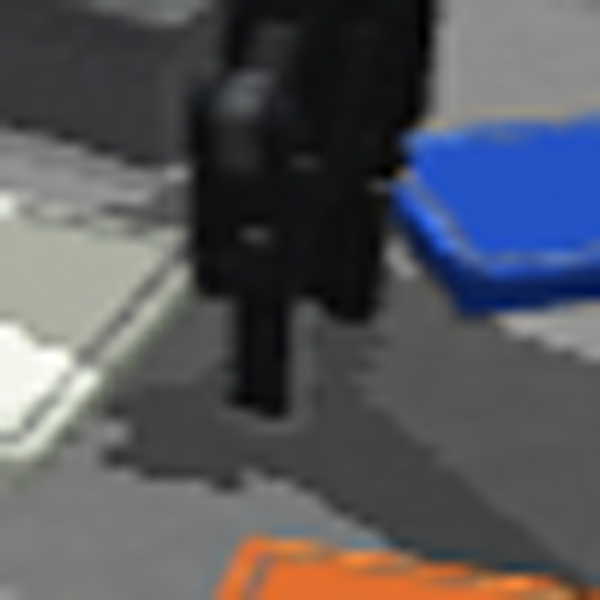

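Emit:
drive_tool([
  [[0.12, 0, 0], [0, 0, 0]],
  [[0, 0, 0], [0, 0, 0]],
])

```text
time: 4.9
eef_pos: [0.4682, -0.1727, -0.0184]
tcp_rot: [0.71, -0.014, -0.704, -0.011]
contact_force: [-0.5, 0.4, 1.1]
opening: 0.651
```

Emit:
drive_tool([
  [[0.06, 0, 0], [0, 0, 0]],
  [[0, 0, 0], [0, 0, 0]],
])

```text
time: 5.1
eef_pos: [0.4682, -0.1726, -0.0218]
tcp_rot: [0.71, -0.014, -0.704, -0.011]
contact_force: [0.5, 0.2, -1.0]
opening: 0.647
```

```bash
python3 -c "
from h import *
rel(-.15,-.005,.01)
snap('side','s8.png',(245,155,305,205),12)"
```

```text
t 5.1 S pos [-0.1843 -0.0094 -0.0218] F [ 0.51  0.18 -0.99] open 0.65
shift [-0.63 -0.08 -0.69] turn [-0.03 -0.42 -0.28]
```

View pics/s8.png

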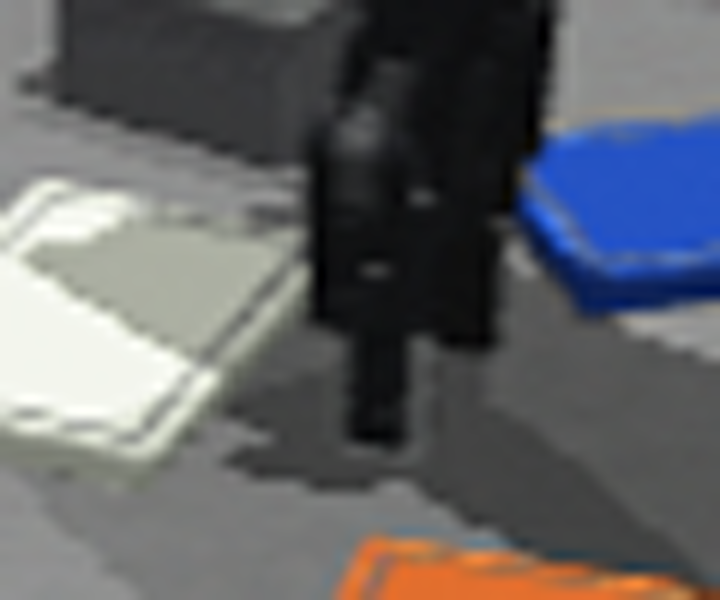

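Emit:
drive_tool([
  [[0.05, 0, 0], [0, 0, 0]],
  [[0, 0, 0], [0, 0, 0]],
])

```text
time: 5.35
eef_pos: [0.4689, -0.1731, -0.0239]
tcp_rot: [0.71, -0.015, -0.704, -0.01]
contact_force: [0.2, 0.3, -0.5]
opening: 0.65
```

Emit:
drive_tool([
  [[0.04, 0, 0], [0, 0, 0]],
  [[0, 0, 0], [0, 0, 0]],
])

```text
time: 5.55
eef_pos: [0.4697, -0.1735, -0.0237]
tcp_rot: [0.71, -0.014, -0.704, -0.01]
contact_force: [-0.4, 0.4, 0.8]
opening: 0.647
```

Emit:
drive_tool([
  [[0.04, 0, 0], [0, 0, 0]],
  [[0, 0, 0], [0, 0, 0]],
])

```text
time: 5.75
eef_pos: [0.4704, -0.1739, -0.0239]
tcp_rot: [0.71, -0.014, -0.704, -0.01]
contact_force: [0.5, -0.5, 0.2]
opening: 0.649
```

```bash
python3 -c "
from h import *
st();rel(-.15,-.005,-.025)
snap('side','s9.png',(245,155,305,205),12)
print(cam('side')['im'][180:200,272:282,1])"
```

```text
{'time': 5.75, 'qpos': [-0.556, 0.239, 2.132, -0.001, 0.761, 1.049], 'dq': [0.002, -0.007, -0.003, 0.003, 0.012, -0.0], 'joint_efforts': [0.005, -30.421, -20.9, -0.001, 0.055, -0.009], 'eef_pos': [0.47, -0.174, -0.024], 'tcp_rot': [0.71, -0.014, -0.704, -0.01], 'contact_force': [0.52, -0.454, 0.205], 'wrist_torque': [-0.056, 0.044, -0.032], 'opening': 0.649}
t 5.75 S pos [-0.182  -0.0105 -0.0239] F [ 0.54 -0.44  0.2 ] open 0.65
shift [ 0.03 -0.11 -0.64] turn [ 0.02 -0.47 -0.29]
[[ 19  19  24  23  20  18  18  18  16  16]
 [ 21  26  23  21  19  17  22  21  16  16]
 [ 20  12  16  18  17  16  18  14  13  14]
 [ 87  58  14  15  15  14  48  68  42  12]
 [ 92  63  12  16  16  15  52  80  63  35]
 [ 79  57  13  16  18  14  49  79  75  66]
 [ 67  45  15  16  17  15  63  89  76  69]
 [ 67  45  14  16  20  16  64  80  64  68]
 [ 66  46  13  17  18  17  67  77  64  69]
 [ 70  48  14  19  19  15  65  85  71  67]
 [ 69  47  15  17  19  12  64  86  73  69]
 [ 69  46  12  13  13  20  67  77  65  67]
 [ 73  72  66  49  25  35  72  74  60  67]
 [ 68  70  76  79  78  85  87  76  66  66]
 [ 64  64  65  96  93  64  66  67  67  67]
 [ 62  63  60  98 122 120  95  64  66  66]
 [119 118 117 119 121 123 120 119  93  64]
 [123 124 124 124 123 122 121 122 119 120]
 [121 121 122 125 125 124 121 122 123 121]
 [120 120 121 120 118 119 121 120 121 121]]
```

Emit:
drive_tool([
  [[0, 0, 0.05], [0, 0, 0]],
  [[0, 0, 0], [0, 0, 0]],
  [[0, 0, 0], [0, 0, 0]],
], grip=0.1)

```text
time: 6.1
eef_pos: [0.4699, -0.1735, -0.0226]
tcp_rot: [0.711, -0.015, -0.703, -0.011]
contact_force: [0.6, -0.0, 1.5]
opening: 0.553
```

```bash
python3 -c "
from h import *
rel(-.15,-.005,-.025)
snap('side','s10.png',(245,155,305,205),12)"
```

```text
t 6.1 S pos [-0.1825 -0.0102 -0.0226] F [0.57 0.   1.48] open 0.55
shift [ 0.06 -0.11 -0.65] turn [-0.08 -0.71 -0.26]
```

View pics/s10.png

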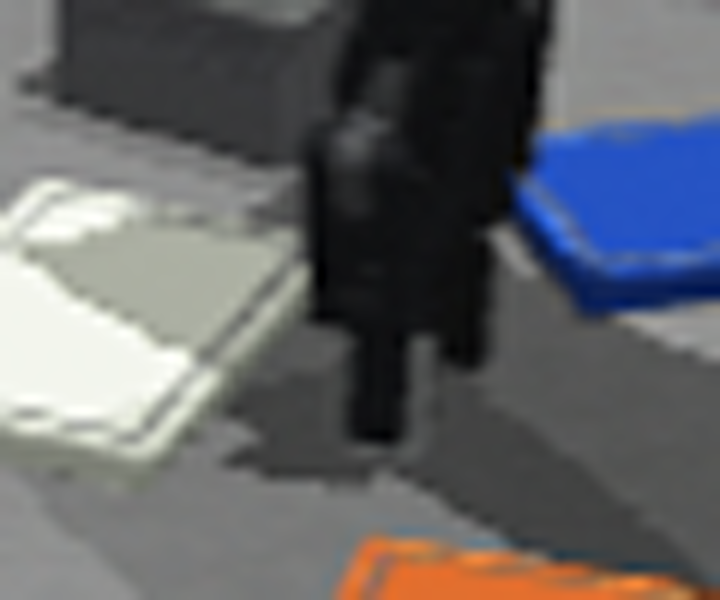

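Emit:
drive_tool([
  [[-0.06, -0.1, -0.15], [0, -0.7, -0.3]],
  [[0, 0, -0.2], [0, 0, 0]],
  [[0, 0, -0.2], [0, 0, 0]],
  [[0, 0, 0], [0, 0, 0]],
])

```text
time: 6.55
eef_pos: [0.4994, -0.169, -0.0204]
tcp_rot: [-0.706, 0.012, 0.708, 0.014]
contact_force: [0.4, 0.4, 1.1]
opening: 0.549
```

```bash
python3 -c "
from h import *
rel(-.06,-.005,-.021)
snap('side','s11.png',(205,145,305,205),8)"
```

```text
t 6.55 S pos [-0.1532 -0.0047 -0.0204] F [0.37 0.44 1.08] open 0.55
shift [ 0.01  0.   -1.86] turn [-0.1   0.11  0.09]
```

View pics/s11.png

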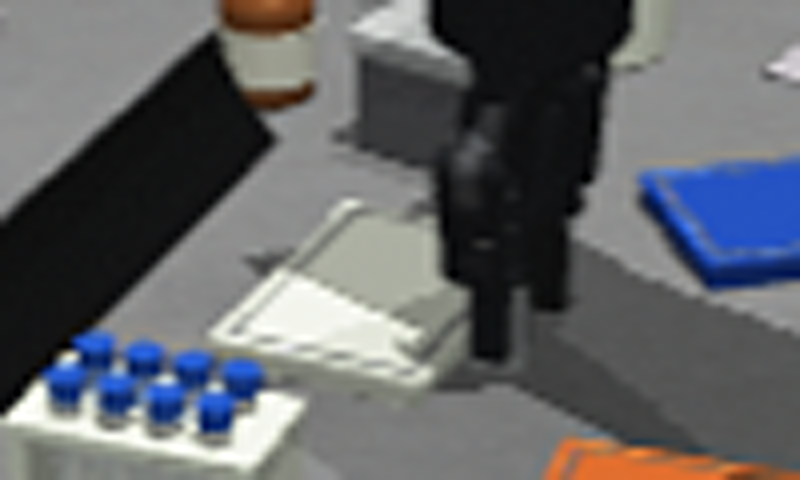

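Emit:
drive_tool([
  [[0, 0, -0.2], [0, 0, 0]],
  [[0, 0, -0.2], [0, 0, 0]],
  [[0, 0, -0.2], [0, 0, 0]],
  [[0, 0, -0.2], [0, 0, 0]],
  [[0, 0, -0.2], [0, 0, 0]],
])

```text
time: 7.1
eef_pos: [0.5502, -0.17, -0.0221]
tcp_rot: [-0.704, 0.012, 0.71, 0.014]
contact_force: [-1.3, -0.3, 0.2]
opening: 0.549
```

```bash
python3 -c "
from h import *
rel(-.06,-.005,-.021)
snap('side','s12.png',(205,145,305,205),8)"
```

```text
t 7.1 S pos [-0.1024 -0.0039 -0.0221] F [-1.27 -0.38  0.19] open 0.55
shift [-0.03  0.02 -0.85] turn [-0.11  0.44  0.21]
```

View pics/s12.png

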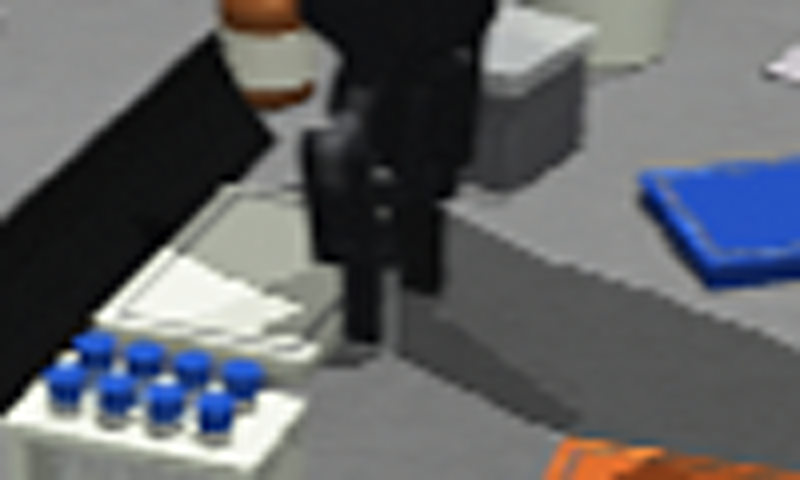

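Emit:
drive_tool([
  [[-0.03, 0.02, -0.2], [0, 0.4, 0.2]],
  [[0, 0, -0.2], [0, 0, 0]],
  [[0, 0, -0.2], [0, 0, 0]],
  [[0, 0, -0.2], [0, 0, 0]],
])

```text
time: 7.55
eef_pos: [0.5927, -0.1722, -0.0217]
tcp_rot: [-0.706, 0.013, 0.708, 0.013]
contact_force: [-4.9, 0.6, 0.2]
opening: 0.551
```

```bash
python3 -c "
from h import *
rel(-.02,-.005,-.021)
snap('side','s13.png',(185,130,285,205),8)
snap('top','t13.png',(235,100,335,175),8)"
```

```text
t 7.55 S pos [-0.0599 -0.0046 -0.0217] F [-4.94  0.42  0.16] open 0.55
shift [-0.02  0.01 -0.8 ] turn [-0.1   0.16  0.05]
```

View pics/s13.png

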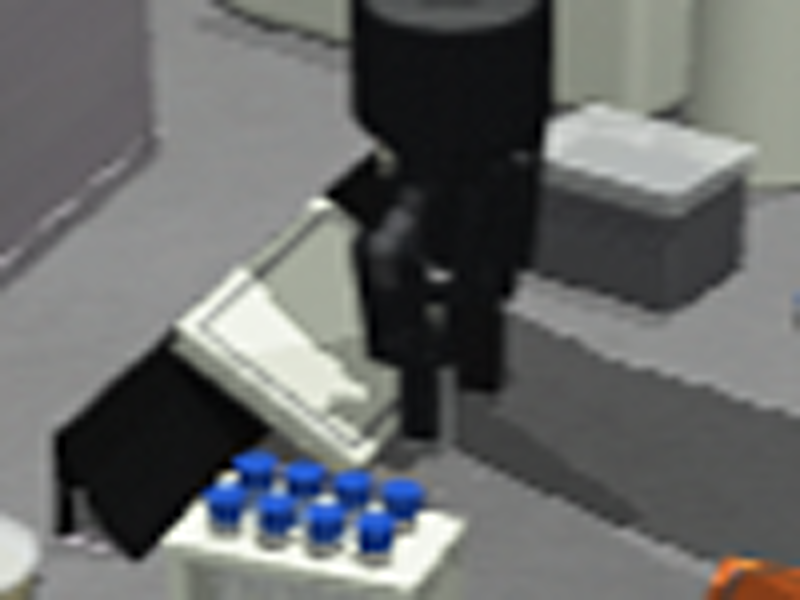

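View pics/t13.png

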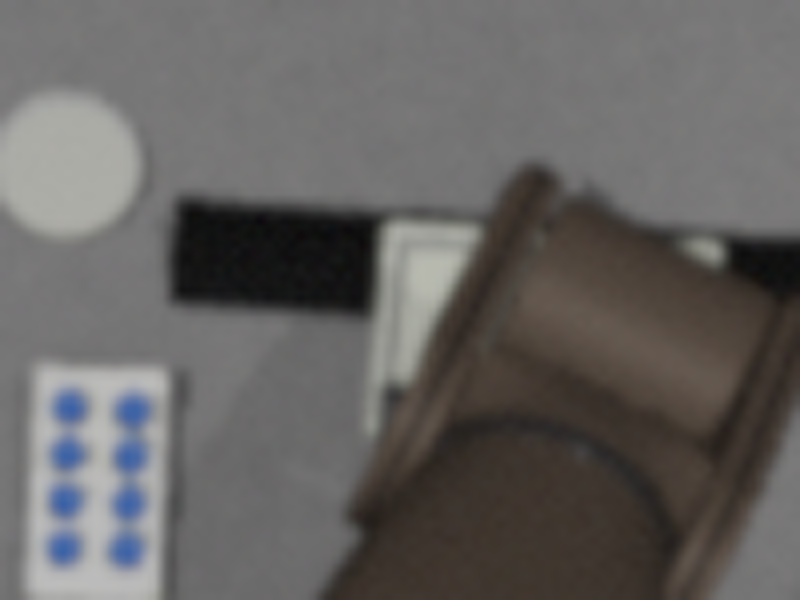

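Emit:
drive_tool([
  [[-0.01, 0, -0.2], [0, 0.1, 0]],
  [[0, 0, -0.2], [0, 0, 0]],
  [[0, 0, -0.16], [0, 0, 0]],
])

```text
time: 7.95
eef_pos: [0.6238, -0.1737, -0.0204]
tcp_rot: [0.708, -0.013, -0.706, -0.013]
contact_force: [-0.8, 0.2, -0.7]
opening: 0.551
```

```bash
python3 -c "
from h import *
rel(-.02,-.005,-.021)
snap('side','s14.png',(185,120,285,195),8)"
```

```text
t 7.95 S pos [-0.0288 -0.005  -0.0204] F [-0.8   0.17 -0.65] open 0.55
shift [ 0.01 -0.   -0.18] turn [-0.11 -0.14 -0.  ]
```

View pics/s14.png

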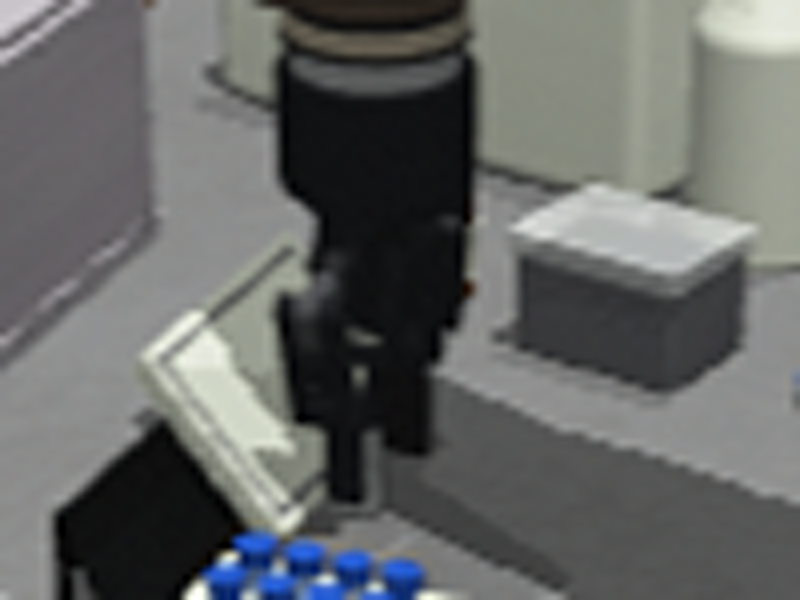

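Emit:
drive_tool([
  [[0.01, 0, -0.08], [0, 0, 0]],
  [[0, 0, -0.07], [0, 0, 0]],
  [[0, 0, 0], [0, 0, 0]],
])

```text
time: 8.3
eef_pos: [0.633, -0.1743, -0.0205]
tcp_rot: [0.708, -0.013, -0.706, -0.013]
contact_force: [-1.6, -0.4, 2.0]
opening: 0.549
```

```bash
python3 -c "
from h import *
rel(-.02,-.005,-.021)
snap('side','s15.png',(185,120,285,195),8)"
```

```text
t 8.3 S pos [-0.0195 -0.0052 -0.0205] F [-1.63 -0.45  1.99] open 0.55
shift [ 0.01 -0.    0.01] turn [-0.07 -0.14 -0.03]
```

View pics/s15.png

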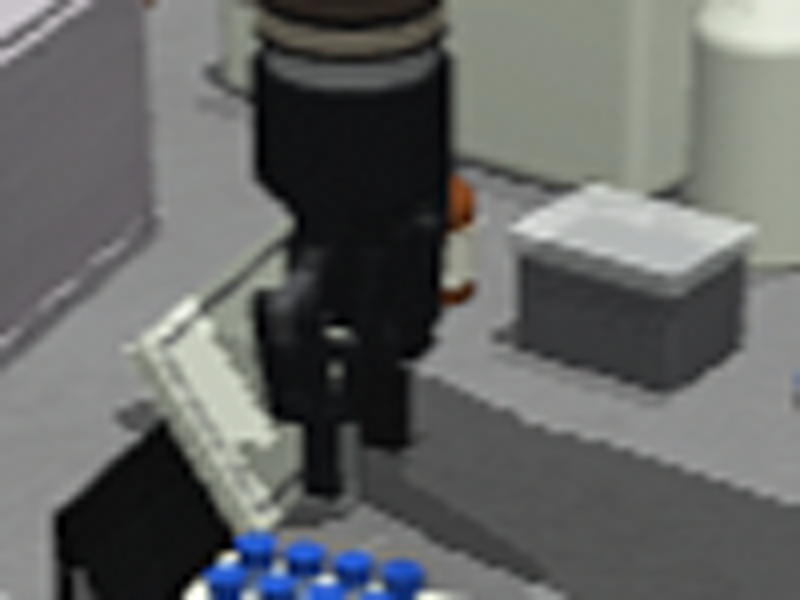

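Emit:
drive_tool([
  [[0, 0, 0.1], [0, 0, 0]],
  [[0, 0, 0.1], [0, 0, 0]],
  [[0, 0, 0.2], [0, 0, 0]],
  [[0, 0, 0.3], [0, 0, 0]],
])

```text
time: 8.75
eef_pos: [0.5984, -0.1734, -0.0197]
tcp_rot: [0.71, -0.014, -0.704, -0.012]
contact_force: [0.1, -0.1, -0.4]
opening: 0.552
```

```bash
python3 -c "
from h import *
rel(-.05,-.005,.12)
snap('side','s16.png',(185,120,285,195),8)"
```

```text
t 8.75 S pos [-0.0541 -0.0056 -0.0197] F [ 0.14 -0.12 -0.4 ] open 0.55
shift [-2.79 -0.01 -0.11] turn [-0.08 -0.5  -0.11]
```

View pics/s16.png

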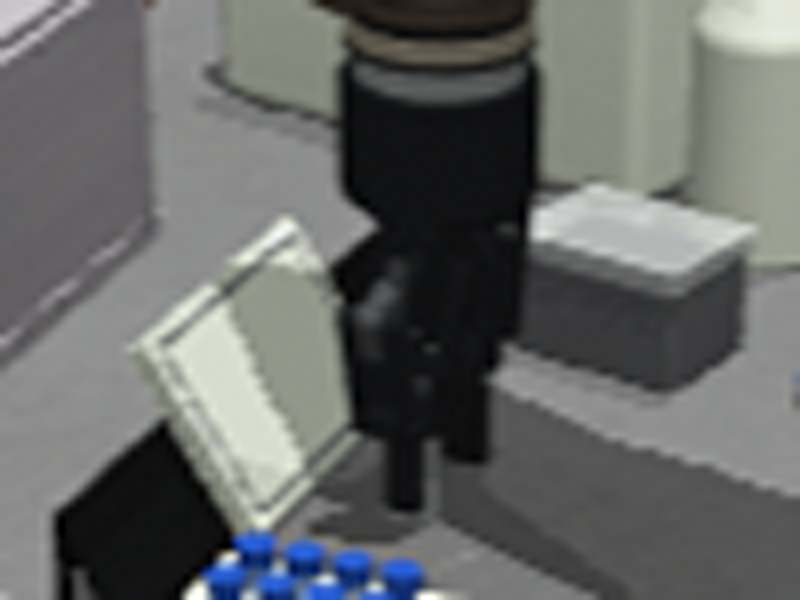

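Emit:
drive_tool([
  [[-0.7, 0, 0.2], [0, -0.5, 0]],
  [[-0.8, 0, 0], [0, 0, 0]],
  [[-0.8, 0, 0], [0, 0, 0]],
  [[-0.6, 0, 0], [0, 0, 0]],
  [[0, 0, 0], [0, 0, 0]],
])

```text
time: 9.3
eef_pos: [0.5808, -0.1713, 0.1259]
tcp_rot: [-0.703, 0.013, 0.711, 0.015]
contact_force: [0.9, -0.0, 0.7]
opening: 0.552
```

```bash
python3 -c "
from h import *
rel(.085,-.005,.12)
snap('side','s17.png',(165,80,285,190),6);snap('top','t17.png',(235,40,375,160),5.5)
print(SR.inv().apply(px2w('top',322,92)-SO),SR.inv().apply(px2w('top',322,80,.1)-SO))"
```

```text
t 9.3 S pos [-0.0718 -0.0041  0.1259] F [ 0.93 -0.    0.7 ] open 0.55
shift [ 0.09  0.01 -3.14] turn [-0.22  0.6   0.16]
[ 0.16073801 -0.06233982  0.        ] [ 0.16433299 -0.04552593  0.1       ]
```

View pics/s17.png

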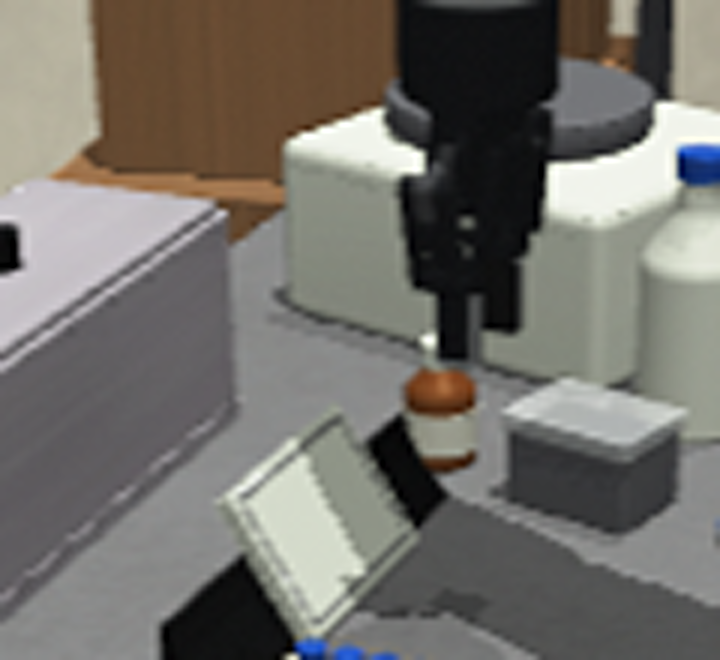

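View pics/t17.png

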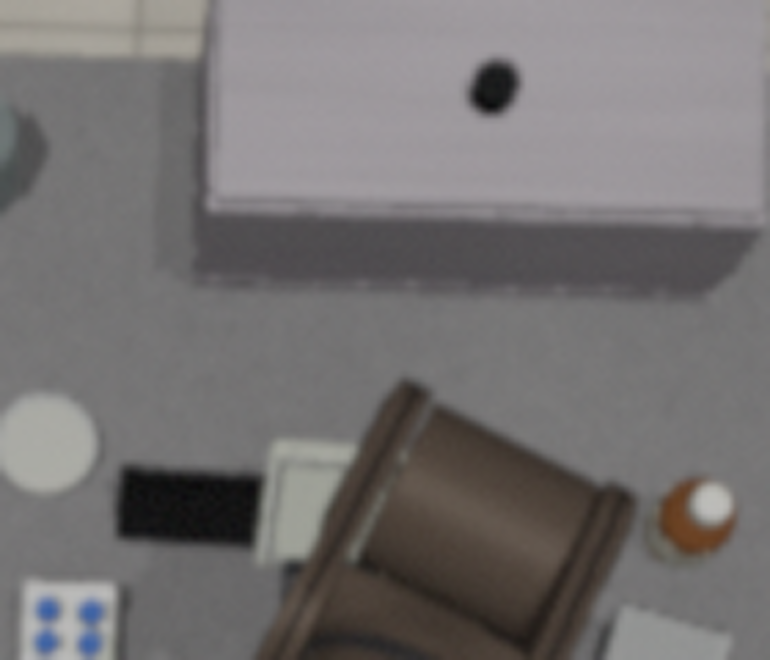

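```bash
python3 -c "
from h import *
for z in(.065,.07,.075,.08): print(z,SR.inv().apply(px2w('top',235+275/5.5,40+438/5.5,z)-SO).round(4),SR.inv().apply(px2w('side',202,163.3,z)-SO).round(4))
for z in (.09,.12,.15): print('box',z,SR.inv().apply(px2w('top',322,78.7,z)-SO).round(3))
print('lower',[SR.inv().apply(px2w('top',235+260/5.5,40+563/5.5,z)-SO).round(4) for z in (0,.007)])
# tips
for uv in [(165+453/6,80+357/6)]:
  for z in (.125,.135,.145,.155): print('tip',z,SR.inv().apply(px2w('side',*uv,z)-SO).round(4))"
```

```text
0.065 [0.0458 0.0557 0.065 ] [0.0484 0.0406 0.065 ]
0.07 [0.0445 0.0561 0.07  ] [0.0433 0.0501 0.07  ]
0.075 [0.0431 0.0565 0.075 ] [0.0381 0.0595 0.075 ]
0.08 [0.0418 0.0569 0.08  ] [0.0329 0.069  0.08  ]
box 0.09 [ 0.172 -0.047  0.09 ]
box 0.12 [ 0.161 -0.042  0.12 ]
box 0.15 [ 0.15  -0.038  0.15 ]
lower [array([-0.0107,  0.0556,  0.    ]), array([-0.0122,  0.0561,  0.007 ])]
tip 0.125 [-0.0427 -0.0443  0.125 ]
tip 0.135 [-0.0524 -0.0211  0.135 ]
tip 0.145 [-0.0621  0.0022  0.145 ]
tip 0.155 [-0.0718  0.0255  0.155 ]
```

Emit:
drive_tool([
  [[0, 0, -0.6], [-0.2, 0.6, 0.2]],
  [[0, 0, -0.7], [0, 0, 0]],
  [[0, 0, -0.7], [0, 0, 0]],
  [[0, 0, -0.7], [0, 0, 0]],
  [[0, 0, -0.5], [0, 0, 0]],
])

```text
time: 9.9
eef_pos: [0.7328, -0.1732, 0.1032]
tcp_rot: [-0.697, 0.01, 0.717, 0.017]
contact_force: [-0.2, 0.4, -0.4]
opening: 0.55
```

```bash
python3 -c "
from h import *
rel(.085,-.005,.04)"
```

```text
t 9.9 S pos [ 0.0802 -0.0007  0.1032] F [-0.26  0.41 -0.38] open 0.55
shift [ 1.26  0.1  -0.13] turn [-0.17  1.65  0.6 ]
```

Emit:
drive_tool([
  [[0, 0.1, -0.13], [-0.2, 1.6, 0.6]],
  [[0.4, 0, 0], [0, 0, 0]],
  [[0.4, 0, 0], [0, 0, 0]],
  [[0, 0, 0], [0, 0, 0]],
])

```text
time: 10.3
eef_pos: [0.7365, -0.1761, 0.0471]
tcp_rot: [-0.702, 0.01, 0.712, 0.014]
contact_force: [0.1, -0.2, -0.7]
opening: 0.55
```

```bash
python3 -c "
from h import *
rel(.085,-.005,.034)
snap('side','s18.png',(165,90,265,190),6);snap('top','t18.png',(235,40,375,160),5.5)"
```

```text
t 10.3 S pos [ 0.084  -0.0035  0.0471] F [ 0.08 -0.17 -0.74] open 0.55
shift [ 0.26  0.03 -0.02] turn [0.11 0.86 0.31]
```

View pics/s18.png

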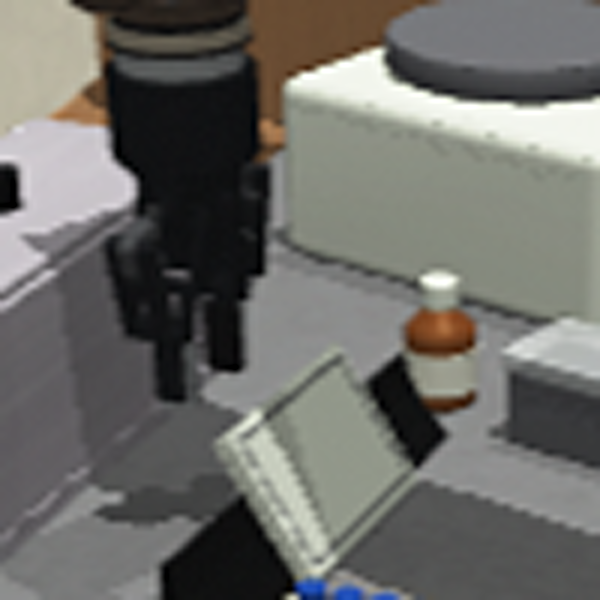

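View pics/t18.png

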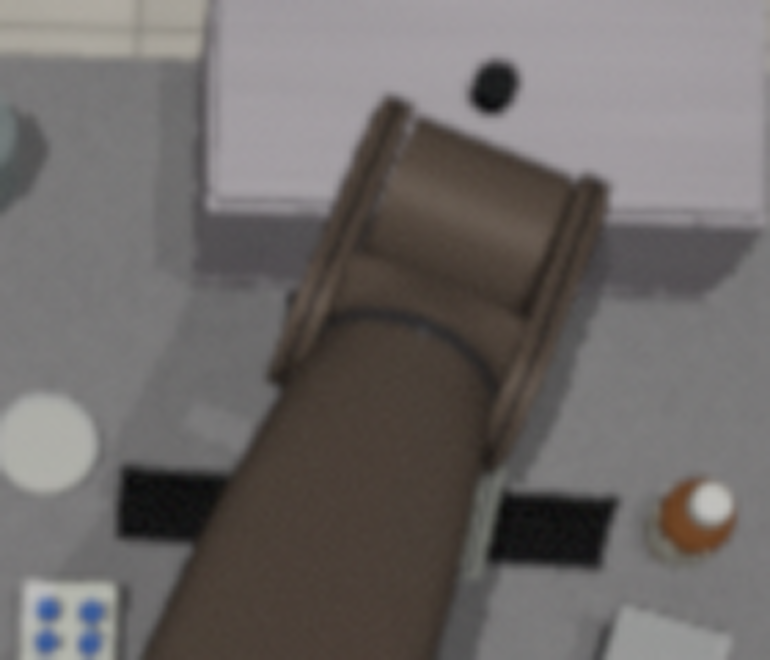

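Emit:
drive_tool([
  [[0.15, 0, 0], [0, 0.8, 0.3]],
  [[0.12, 0, 0], [0, 0, 0]],
  [[0, 0, 0], [0, 0, 0]],
])

```text
time: 10.7
eef_pos: [0.7393, -0.1772, 0.0386]
tcp_rot: [0.71, -0.013, -0.704, -0.011]
contact_force: [-0.1, -0.0, 0.2]
opening: 0.548
```

```bash
python3 -c "
from h import *
rel(.06,-.005,.033)
snap('side','s19.png',(175,110,255,180),9)
for z in(.05,.06,.07): print(SR.inv().apply(px2w('side',193.3,156.7,z)-SO).round(4))"
```

```text
t 10.7 S pos [ 0.0868 -0.0045  0.0386] F [-0.08 -0.02  0.15] open 0.55
shift [0.11 0.01 0.54] turn [ 0.1  -0.47 -0.17]
[ 0.1127 -0.0218  0.05  ]
[ 0.1015 -0.0022  0.06  ]
[0.0902 0.0174 0.07  ]
```

View pics/s19.png

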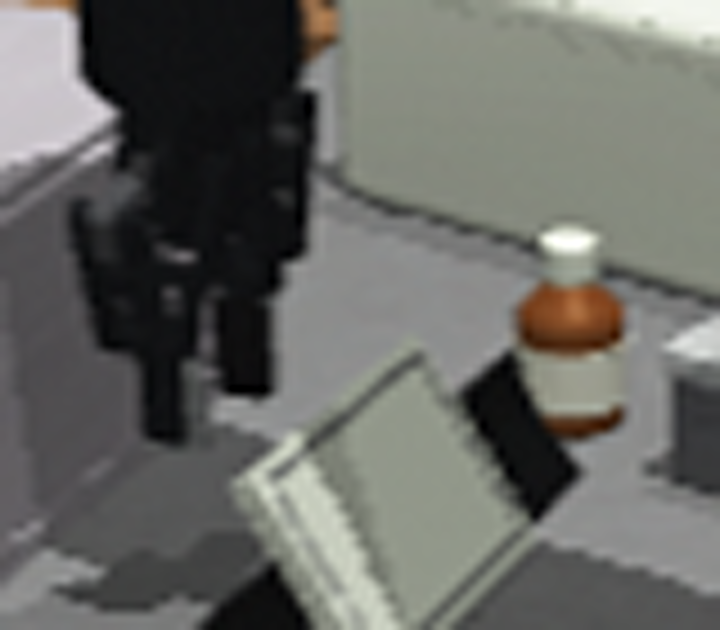

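Emit:
drive_tool([
  [[0.12, 0, 0.1], [0, -0.4, 0]],
  [[0, 0, 0.2], [0, 0, 0]],
  [[0, 0, 0], [0, 0, 0]],
])

```text
time: 11.05
eef_pos: [0.7242, -0.1771, 0.0341]
tcp_rot: [0.708, -0.013, -0.706, -0.01]
contact_force: [-0.0, 0.1, -0.1]
opening: 0.546
```

```bash
python3 -c "
from h import *
rel(.06,-.005,.033)
snap('side','s20.png',(175,110,255,180),9)"
```

```text
t 11.05 S pos [ 0.0717 -0.0049  0.0341] F [-0.05  0.12 -0.12] open 0.55
shift [0.02 0.   0.23] turn [ 0.11 -0.19 -0.23]
```

View pics/s20.png

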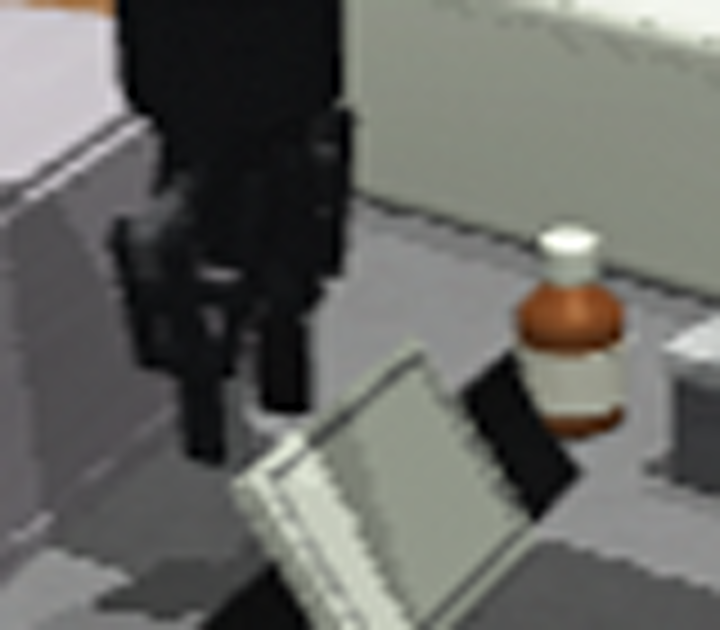

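Emit:
drive_tool([
  [[0.1, 0, 0.1], [0, -0.2, -0.2]],
  [[0, 0, 0.1], [0, 0, 0]],
  [[0, 0, 0], [0, 0, 0]],
])

```text
time: 11.4
eef_pos: [0.714, -0.177, 0.0294]
tcp_rot: [0.707, -0.012, -0.707, -0.012]
contact_force: [0.5, 0.1, -0.5]
opening: 0.551
```

```bash
python3 -c "
from h import *
rel(.06,-.005,.030)
snap('side','s21.png',(175,110,255,180),9)"
```

```text
t 11.4 S pos [ 0.0615 -0.0051  0.0294] F [ 0.48  0.08 -0.45] open 0.55
shift [-0.01 -0.    0.03] turn [ 0.1  -0.06 -0.03]
```

View pics/s21.png

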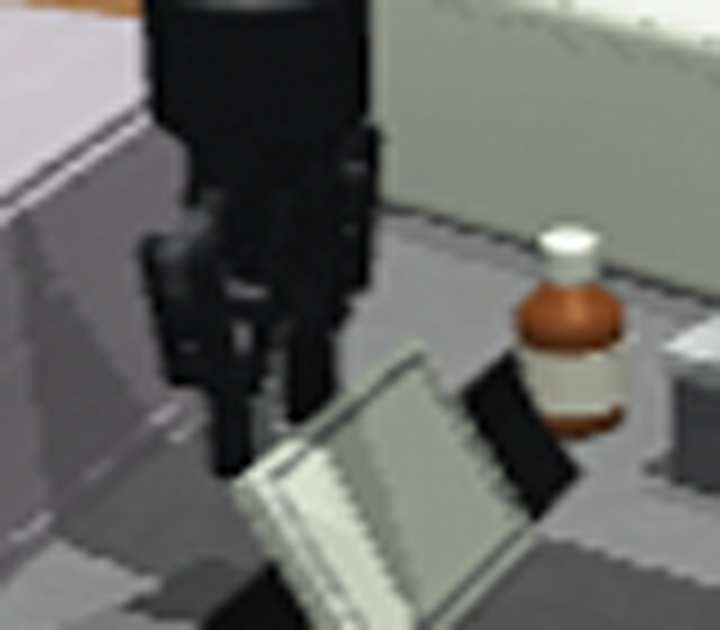

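Emit:
drive_tool([
  [[0, 0, 0.15], [0, 0, 0]],
  [[0, 0, 0.15], [0, 0, 0]],
  [[0, 0, 0.15], [0, 0, 0]],
])

```text
time: 11.75
eef_pos: [0.6912, -0.1763, 0.0297]
tcp_rot: [0.708, -0.012, -0.706, -0.011]
contact_force: [-0.2, -0.2, 0.2]
opening: 0.551
```

```bash
python3 -c "
from h import *
rel(.04,-.005,.030)
snap('side','s22.png',(175,110,275,190),8)"
```

```text
t 11.75 S pos [ 0.0388 -0.0053  0.0297] F [-0.22 -0.16  0.23] open 0.55
shift [-0.01 -0.01 -0.03] turn [ 0.11 -0.16 -0.06]
```

View pics/s22.png

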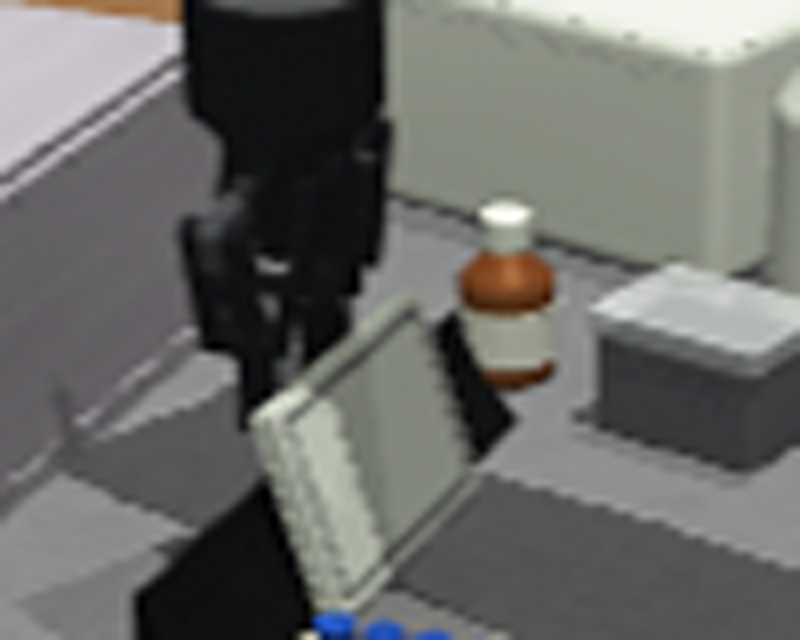

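Emit:
drive_tool([
  [[0, 0, 0.15], [0, 0, 0]],
  [[0, 0, 0.15], [0, 0, 0]],
  [[0, 0, 0.15], [0, 0, 0]],
])

```text
time: 12.1
eef_pos: [0.6657, -0.1754, 0.0296]
tcp_rot: [0.707, -0.012, -0.707, -0.011]
contact_force: [0.4, 0.4, 0.4]
opening: 0.546
```

```bash
python3 -c "
from h import *
rel(.02,-.005,.030)
snap('side','s23.png',(175,110,275,190),8)"
```

```text
t 12.1 S pos [ 0.0132 -0.0052  0.0296] F [0.4  0.43 0.44] open 0.55
shift [-0.01 -0.   -0.14] turn [ 0.12 -0.06 -0.04]
```

View pics/s23.png

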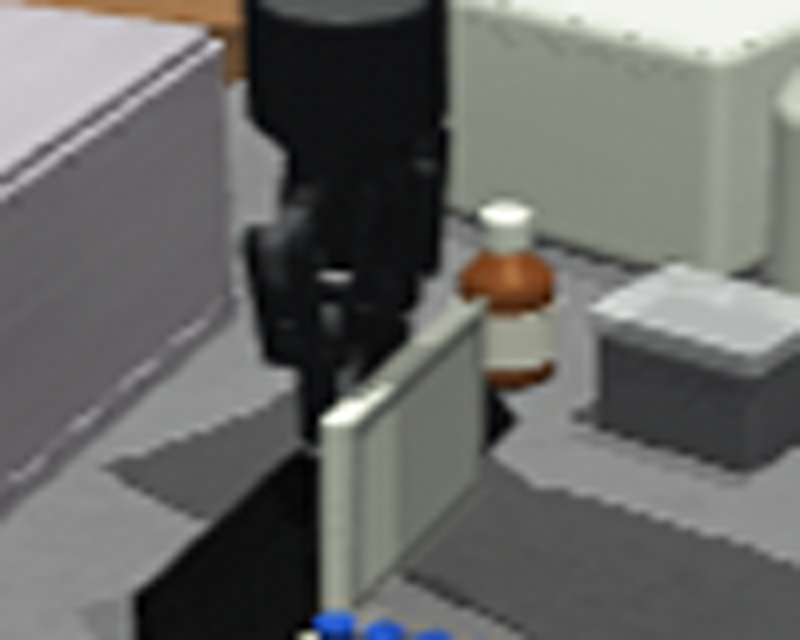

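Emit:
drive_tool([
  [[0, 0, 0.12], [0, 0, 0]],
  [[0, 0, 0.12], [0, 0, 0]],
  [[0, 0, 0.12], [0, 0, 0]],
])

```text
time: 12.45
eef_pos: [0.6453, -0.1746, 0.0294]
tcp_rot: [-0.707, 0.012, 0.707, 0.011]
contact_force: [0.2, 0.9, -0.5]
opening: 0.551
```

```bash
python3 -c "
from h import *
rel(-.02,-.005,.030)
snap('side','s24.png',(175,110,275,190),8)"
```

```text
t 12.45 S pos [-0.0072 -0.0052  0.0294] F [ 0.16  0.87 -0.46] open 0.55
shift [-0.01 -0.    0.26] turn [ 0.11  0.01 -0.03]
```

View pics/s24.png

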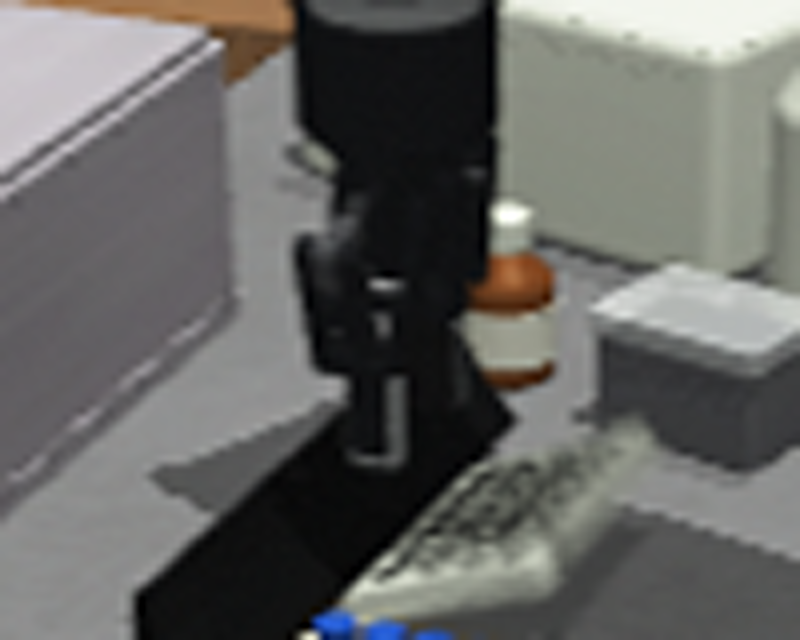

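It's falling over, wells-up. I'll raise the hand clear and look.

Emit:
drive_tool([
  [[-0.5, 0, 0], [0, 0, 0]],
  [[-0.8, 0, 0], [0, 0, 0]],
  [[-0.8, 0, -0.2], [0, 0, 0]],
  [[-0.8, 0, -0.2], [0, 0, 0]],
  [[0, 0, 0], [0, 0, 0]],
])

```text
time: 13.0
eef_pos: [0.6626, -0.1746, 0.1763]
tcp_rot: [-0.704, 0.011, 0.71, 0.013]
contact_force: [1.0, -1.1, 0.8]
opening: 0.548
```

Emit:
drive_tool([
  [[0, -0.8, 0], [0, 0, 0]],
  [[0, -0.8, 0], [0, 0, 0]],
  [[0, -0.8, 0], [0, 0, 0]],
  [[0, -0.8, 0], [0, 0, 0]],
  [[0, -0.5, 0], [0, 0, 0]],
])

```text
time: 13.5
eef_pos: [0.6698, 0.011, 0.1772]
tcp_rot: [-0.706, 0.015, 0.708, 0.015]
contact_force: [-0.2, -0.4, -0.4]
opening: 0.548
```

```bash
python3 -c "
from h import *
rel(-.02,-.005,.030)
snap('side','s25.png',(155,110,315,220),5);snap('top','t25.png',(235,100,375,200),5.5)"
```

```text
t 13.5 S pos [0.0108 0.1812 0.1772] F [-0.16 -0.45 -0.35] open 0.55
shift [2.95 3.73 0.58] turn [-0.4   0.17  0.02]
```

View pics/s25.png

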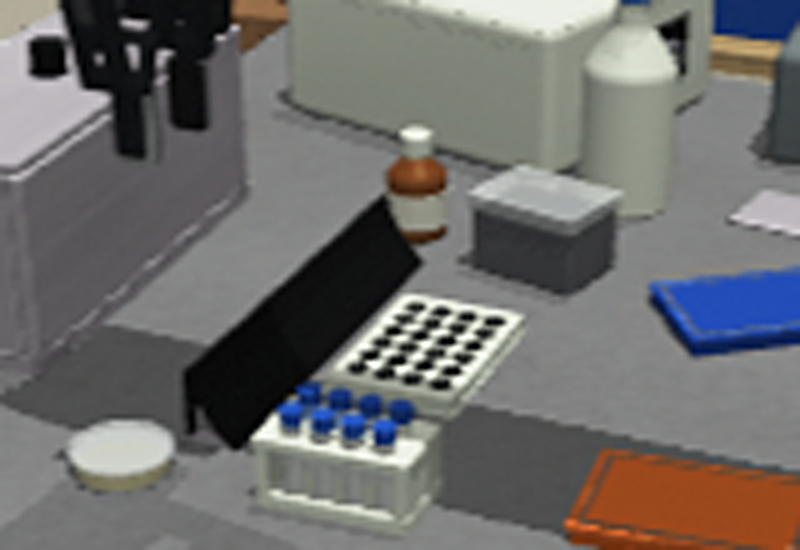

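View pics/t25.png

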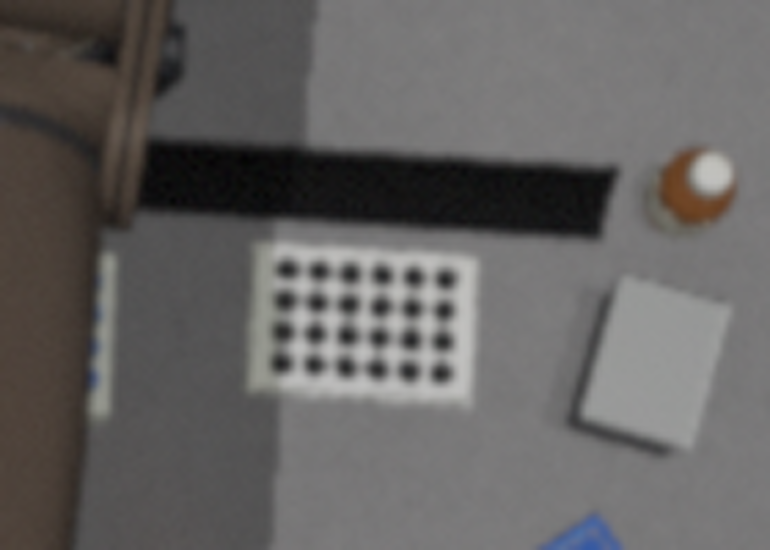

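The side view shows the plate flat and wells-up at (430,350). In the top view its middle is at (363,325), and its neighbours are where they were.

```bash
python3 -c "
from h import *
print(SR.inv().apply(c2w(363,325,.012)-SO)); st()
P=np.array([SR.inv().apply(c2w(*p,.012)-SO) for p in[(253,243),(478,258),(471,406),(248,392)]]);print(P.round(4))
print(ctrl.sign_off())"
```

```text
[-0.06137941 -0.00330795  0.012     ]
{'time': 13.6, 'qpos': [-0.133, 0.304, 1.618, 0.0, 1.223, 1.476], 'dq': [-0.056, 0.003, -0.006, -0.04, -0.004, -0.028], 'joint_efforts': [0.998, -40.884, -28.744, 0.125, 0.02, 0.104], 'eef_pos': [0.67, 0.012, 0.177], 'tcp_rot': [-0.706, 0.014, 0.708, 0.014], 'contact_force': [-0.177, -0.278, 0.375], 'wrist_torque': [0.01, -0.0, 0.028], 'opening': 0.548}
[[-0.0181  0.0615  0.012 ]
 [-0.0187 -0.0667  0.012 ]
 [-0.1039 -0.0665  0.012 ]
 [-0.1038  0.0597  0.012 ]]
the job is handed in; nothing more can be done
None
```

The well plate now lies flat and wells-up in front of the stand, and I handed the job in at 13.6 s of the 58 s allowed. I pushed it against the stand until it leaned at about 55° and backed off; it stayed leaning. Then I reached over the top and pulled its upper edge back until it flipped towards the robot.

- **Final plate position:** in the last top view, its middle is about 61 mm before the stand's foot and 3 mm from the stand's middle line, inside the limits. Both views show it lying flat.
- **Robot:** it was clear of everything, with contact force at the noise level. The highest force I saw in the readings between moves was about 5 N.
- **Bystanders:** all of those in view looked unmoved in the last pictures. I did not re-measure them, and the beaker and spatula blade were outside or at the edge of the final crops.
- **Disagreement:** the fingertips were about 23 to 27 mm higher relative to the reported TCP than the interface text implies. The TCP read -0.02 m with the tips near the bench. I therefore set fingertip heights from the side camera instead.

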